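# Pop the battery hatch of the vapour monitor with the red lamp

### The job

The solvent-vapour monitor whose lamp is red needs new batteries: with shut fingertips press the pad of its push-push battery hatch once, all the way in, and draw back so that the hatch pops up. Keep clear and watch for two seconds that it stays fully open; do not push it back down. Grasp and lift nothing, and leave both monitors, the green one's hatch and the things lying around as they are.

Things in the scene. Friction and masses are not known exactly. Their poses are not given: they have to be found in the camera images.
- red_monitor: monitor to open: loose grey plastic box on rubber feet, 125 (x) x 120 (y) x 64 mm high, 0.9 kg; red dome lamp, 17 mm across, 12 mm high, on top at x +42, y +34 mm. Origin: centre of underside, z up, front with small display faces its -x. The flush white hatch in its top is 68 x 64 mm: hinge along y at x +18 mm, free edge at x -50 mm. Either monitor may stand left or right
- red_pad (a point): point to press: centre of the upper face of the black ribbed rubber pad (26 x 36 mm, 0.9 mm proud) on the red-lamp monitor's hatch, 44 mm from the hinge line, 24 mm from the free edge, 65 mm above the table when shut. It must sink about 5 mm (stop at 7.5 mm) against 2 to 3 N to unlatch; the force rises only at the stop
- red_hatch (a joint): angle of the red-lamp monitor's hatch, rad: 0 shut, latched, flush; negative pressed in (unlatches at about -0.11, stop -0.17); 0.9 fully open. Let go, it follows the finger up and its spring swings the free edge up and back, to 117 mm above the table, within 2 s. Pressed too little it latches again; pressed down from fully open it latches shut
- green_monitor: the monitor to leave alone: the same box with a green dome lamp; same frame and sizes
- green_hatch (a joint): hinge angle of the green-lamp monitor's hatch, rad, same meaning; must stay 0
- red_marker: loose white marker pen with a red cap, 12 x 139 x 14 mm, lying on the table; origin at the centre of its underside; a bystander
- sanding: loose dark sanding block 60 x 111 x 27 mm; origin at the centre of its underside; a bystander
- green_tape: loose roll of green tape, 86 mm across, 18 mm high, lying flat; origin at the centre of its underside; a bystander
- small_tin: loose small red paint tin, 58 mm across, 58 mm high; origin at the centre of its underside; a bystander
Mind the look-alikes: they are no part of the job. Leave any yellow look-alike of the red_monitor alone.

How it is judged (in metres and radians):
On the way, in this order (a step that is already met when the one before it is completed fails the run):
1. the fingertips press the red-lamp monitor's hatch in, below flush (beyond -0.06 rad) (value of joint red_hatch below -0.06 rad and contact force between the fingers and red_monitor above 1 N), for 0.02 s.
2. the hatch has popped and stays fully open (over 0.8 rad) for 1 s with the robot clear of the monitor (value of joint red_hatch above 0.8 rad and contact force between each of the arm, the fingers and red_monitor below 0.1 N), for 1 s.
At the end, for the whole second after the job is handed in: the red-lamp monitor's hatch stands open by more than 0.8 rad, the green one's is still shut (within 0.05 rad), both monitors stand level within 12 mm of where they were, and the bystanders lie within 20 mm of where they were (value of joint red_hatch above 0.8 rad and value of joint green_hatch between -0.05 and 0.05 rad and distance of each of red_monitor, green_monitor from where it was at the start of the episode below 0.012 m and angle between each of red_monitor, green_monitor's own z axis and vertical below 0.05 rad and linear speed of red_monitor below 0.02 m/s and distance of each of red_marker, sanding, green_tape, small_tin from where it was at the start of the episode below 0.02 m); the robot touches nothing.
It fails at once if the popped hatch is pushed back down (a second press) (value of joint red_hatch above 0.3 rad and velocity of joint red_hatch below -0.2 rad/s and contact force between any of the fingers, the arm and red_monitor above 0.5 N).
It fails at once if the green-lamp monitor's hatch is pressed or opened (value of joint green_hatch below -0.05 rad or value of joint green_hatch above 0.05 rad).
It fails at once if a monitor is lifted, tipped or shoved (distance of any of red_monitor, green_monitor from where it was at the start of the episode above 0.015 m or angle between any of red_monitor, green_monitor's own z axis and vertical above 0.1 rad).
It fails at once if a bystander is carried or knocked away (distance of any of red_marker, sanding, green_tape, small_tin from where it was at the start of the episode above 0.03 m).
It also fails if it takes over 35 s, if anything falls off the work surface, if the arm or the gripper's body presses on something with over 40 N, if the wrist force passes 120 N, or if a joint passes its speed limit or range.

### The arm

A 6-joint arm with a two-finger parallel gripper is mounted at the origin on a cart in front of the work surface, level with it; the furniture and walls round the work are solid. World frame = base frame: x ahead of the robot, y to its left, z up, the work surface at z = 0. Lengths are in m, angles in degrees, forces in N, time in s.
With the tool pointing down it reaches from about 0.35 to 0.875 m from the base axis. Payload 4.2 kg.
Tool frame: the origin (TCP) lies between the finger pads; the fingertips stand 19 mm ahead of it and the grasp point (between the pads) is the TCP; z points along the fingers, y is the line along which they close (so a half turn about z gives the same grasp; the last joint's range is limited). The gripper opens to 87 mm and grips with 3 to 60 N. Pads are 19 mm wide; open, the fingers measure 117 mm over their backs; the gripper's body (75 mm by 190 mm) begins 51 mm behind the grasp point.
Start: joints at [-48.552, 22.042, 0.453, 0, -68.411, -14.817], TCP at [0.28, -0.559, 0.218] pointing down, gripper open.
Joint ranges: [-179.83, 179.83], [-69.29, 118.12], [-61.27, 80.66], [-181.25, 117.63], [-171.15, -9.14], [-177.46, 177.46]. Speed limits (degrees/s): [159.86, 159.86, 180, 180, 180, 180].

### API

Orientations are given as a 3x3 rotation matrix whose columns are the frame's x, y, z axes.
In Python, from station import r gives the robot as it stands.
- The arm moves only by the tool drive_tool, never from a script. Its argument "steps" is one flat list of numbers, 7 for each row, row after row: the turn, a rotation vector about the tool's x, y, z in rad, then the shift along the tool's x, y, z in m, then the opening, from 0 (shut) to 1 (fully open). A call has 1 to 10 rows; each row shifts and turns the commanded pose from where the row before left it, along the tool's axes as they then stand; what a row does not reach is not made up. A row lasts 1/12 s, in which the tool goes at most 41.7 mm and 7.16 degrees, less where a joint would pass 70% of its speed; a pose out of reach is approached as far as the arm can. A call is refused whole if a number of a shift passes 0.0417 or a number of a turn 0.125, either way. A call with a gripper value outside its range is refused whole. The fingers move at their own pace and stop on an object; the grip force is fixed at half the most. Time passes only in rows, so rows that do not move let the fingers close. It gives the time, the measured TCP pose, the force, the opening and the grip force at its end, in the units of the state.
- r.sense(): the state, without advancing time (a new reading comes with each control period).
- r.capture(name): name is "scene" or "top"; returns the picture (420x560x3 uint8, blue, green, red); there is no depth.
- r.camera_params(name): a dict with "camera_matrix" (3x3 intrinsics, pixels), "extrinsics" (4x4, takes a point from world to camera coordinates). Camera axes: x right, y down, z forward; pixel columns grow to the right and rows downward; lengths in m; the calibration is good to about 2 mm. A picture is of the moment at which its call begins. camera_params takes no time and is no camera call.
- r.finish_job(): hands the job in; it is judged then, once.
The state is a dict: "time_s": time; "joints": joint angles; "joint_velocities": joint speeds; "effort": joint torques, N m; "tcp_pos": TCP position; "ee_rot": TCP orientation; "wrist_force": force on the tool from outside, world axes, zero at the start; "moment": the same for the moment, N m; "gripper_width": opening from 0.0 (shut) to 1.0 (fully open); "gripper_force": force on a finger pad.
Only numpy, scipy, OpenCV 4.12 (cv2) and the standard library are available. Lean on these libraries where they do the work, as an engineer would, in place of code of your own. Each camera call takes 0.05 s, during which the arm holds its last target. There are 200 camera calls.

## Working session

There is one attempt and no reset: what is moved stays moved. The work goes in short steps, Python scripts to look and compute and a tool call to move; the robot and the scene stay as the last step left them, time stands still between calls to the robot, and variables do not carry over. Pictures are saved under pics/ and viewed, at most 10 in all, crops included, and the job is handed in when it is done.

Besides the shell and the picture viewer there is one more tool, called after "Emit:" as a command line: name --argument value ..., lists and objects as JSON in quotes. drive_tool: Moves the arm, as the interface text tells. Its arguments: {"type":"object","properties":{"steps":{"type":"array"}},"required":["steps"]}

```bash
mkdir -p pics; python3 - <<'E'
from station import r
import cv2,numpy as np
for n in("scene","top"):
    cv2.imwrite(f"pics/{n}0.png",r.capture(n)); p=r.camera_params(n); print(n,np.round(p["camera_matrix"],1).tolist(),np.round(p["extrinsics"],3).tolist())
s=r.sense();print(s["time_s"],s["tcp_pos"],np.round(s["ee_rot"],3).tolist(),s["wrist_force"])
E
```

```text
scene [[461.3, 0.0, 285.6], [0.0, 461.3, 207.0], [0.0, 0.0, 1.0]] [[0.723, -0.691, -0.002, -0.355], [-0.333, -0.346, -0.877, 0.237], [0.605, 0.635, -0.48, 1.072], [0.0, 0.0, 0.0, 1.0]]
top [[518.8, 0.0, 284.0], [0.0, 518.8, 203.6], [0.0, 0.0, 1.0]] [[0.02, -1.0, 0.014, -0.022], [-0.988, -0.022, -0.153, 0.473], [0.153, -0.011, -0.988, 1.262], [0.0, 0.0, 0.0, 1.0]]
0.1 [ 0.27991118 -0.55821152  0.21716329] [[-0.894, -0.448, -0.001], [-0.448, 0.894, 0.002], [0.0, 0.002, -1.0]] [ 0.35011162  1.11773137 -0.03013083]
```

View pics/scene0.png

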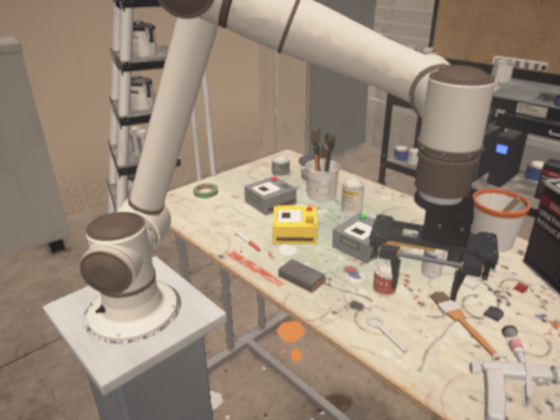

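View pics/top0.png

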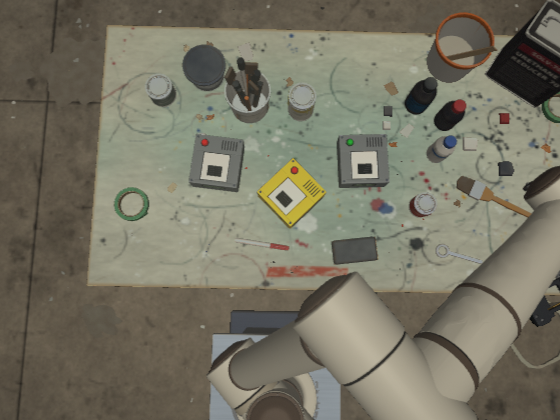

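The grey monitor with the red lamp is at about (216,163) in the top view, with its lamp at (205,142) and pad at about (214,170). In the scene view it is at (270,193). The green one is at (362,160) in the top view, and the yellow look-alike between them, at (291,193), also has a red lamp.

```bash
cat > h.py <<'E'
import cv2,numpy as np
from station import r
def cam(n):
    p=r.camera_params(n); return np.array(p["camera_matrix"]),np.array(p["extrinsics"])
def plane(n,uv,z):
    K,E=cam(n); d=E[:3,:3].T@np.linalg.solve(K,[*uv,1]); c=-E[:3,:3].T@E[:3,3]
    return c+d*(z-c[2])/d[2]
def tri(a,b):
    P=[cam(n)[0]@cam(n)[1][:3] for n in("top","scene")]
    X=cv2.triangulatePoints(P[0],P[1],np.float64(a).reshape(2,1),np.float64(b).reshape(2,1)).ravel(); return X[:3]/X[3]
def blobs(mask,off,amin):
    n,l,s,c=cv2.connectedComponentsWithStats(mask.astype(np.uint8)); return [(s[i,4],np.round(c[i]+off,1).tolist(),s[i,2:4].tolist(),l==i) for i in range(1,n) if s[i,4]>=amin]
E
python3 - <<'E'
from h import *
for n,(x0,y0,x1,y1) in dict(top=(185,128,250,198),scene=(240,170,302,218)).items():
    im=cv2.imread(f"pics/{n}0.png")[y0:y1,x0:x1]; hsv=cv2.cvtColor(im,cv2.COLOR_BGR2HSV)
    red=((hsv[...,0]<10)|(hsv[...,0]>170))&(hsv[...,1]>130)
    print(n,"red",[b[:3] for b in blobs(red,(x0,y0),6)])
    print("white",[b[:3] for b in blobs((hsv[...,2]>190)&(hsv[...,1]<60),(x0,y0),20)])
    print("dark",[b[:3] for b in blobs(hsv[...,2]<60,(x0,y0),10)])
    cv2.imwrite(f"pics/c_{n}.png",cv2.resize(im,None,fx=6,fy=6,interpolation=cv2.INTER_CUBIC))
a=cv2.imread("pics/c_top.png");b=cv2.imread("pics/c_scene.png");o=np.zeros((420,390+372,3),np.uint8);o[:,:390]=a;o[:288,390:]=b;cv2.imwrite("pics/both.png",o)
E
```

```text
top red [(np.int32(35), [204.3, 142.1], [6, 7])]
white [(np.int32(412), [215.0, 165.0], [28, 27])]
dark [(np.int32(85), [214.0, 170.8], [13, 10])]
scene red [(np.int32(10), [273.8, 178.0], [4, 3])]
white [(np.int32(727), [251.0, 191.4], [33, 48]), (np.int32(283), [295.0, 182.9], [23, 35]), (np.int32(191), [266.2, 188.0], [28, 13]), (np.int32(116), [290.6, 213.8], [24, 7])]
dark []
```

View pics/both.png

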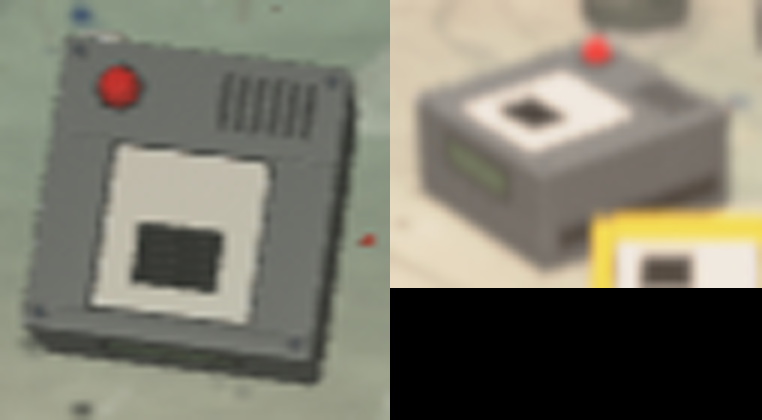

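```bash
python3 - <<'E'
from h import *
print("lamp tri",tri((204.3,142.1),(274.4,178.2)),"pad tri",tri((214.2,170.8),(263.4,188.7)))
pad=plane("top",(214.2,170.8),.065); lamp=plane("top",(204.3,142.1),.070); hatch=plane("top",(214.6,166.3),.064)
print("pad",pad,"lamp",lamp)
d=lamp-pad; print("dist lamp-pad",np.hypot(*d[:2]),"expected",np.hypot(68,34),"yaw",np.degrees(np.arctan2(d[1],d[0])-np.arctan2(34,68)))
print("scene pad",plane("scene",(263.4,188.7),.065))
print("pot rim near",plane("top",(247,95),.12),"rad",np.hypot(*pad[:2]))
R=r.sense()["ee_rot"]; p=r.sense()["tcp_pos"]
print("shift tool",R.T@(pad+[0,0,.15]-p))
E
```

```text
lamp tri [0.61886591 0.18813791 0.06975006] pad tri [0.54748877 0.1615686  0.06502791]
pad [0.54733022 0.16169343 0.065     ] lamp [0.61828707 0.18848225 0.07      ]
dist lamp-pad 0.07584533407259335 expected 76.02631123499285 yaw -5.881686989753774
scene pad [0.54775923 0.16149128 0.065     ]
pot rim near [0.72420838 0.08320164 0.12      ] rad 0.5707145873250783
shift tool [-0.56164815  0.52375787  0.00313015]
```

The two views agree within 1 mm: pad at (0.547, 0.162, 0.065), and the lamp distance is 75.8 mm against 76.0 expected. Now I'll cross at height with the fingers closing.

Emit:
drive_tool --steps '[0,0,0,-0.014,0.013,0,0,0,0,0,-0.028,0.026,0,0,0,0,0,-0.028,0.026,0,0,0,0,0,-0.028,0.026,0,0,0,0,0,-0.028,0.026,0,0,0,0,0,-0.028,0.026,0,0,0,0,0,-0.028,0.026,0,0,0,0,0,-0.028,0.026,0,0,0,0,0,-0.028,0.026,0,0,0,0,0,-0.028,0.026,0,0]'

```text
time_s: 0.93
tcp_pos: [0.4072, -0.2168, 0.218]
ee_rot: [[-0.894, -0.448, -0.0], [-0.448, 0.894, 0.0], [0.0, 0.0, -1.0]]
wrist_force: [0.5, -0.1, 0.2]
gripper_width: 0.325
gripper_force: 0.0
```

Emit:
drive_tool --steps '[0,0,0,-0.028,0.026,0,0,0,0,0,-0.028,0.026,0,0,0,0,0,-0.028,0.026,0,0,0,0,0,-0.028,0.026,0,0,0,0,0,-0.028,0.026,0,0,0,0,0,-0.028,0.026,0,0,0,0,0,-0.028,0.026,0,0,0,0,0,-0.028,0.026,0,0,0,0,0,-0.028,0.026,0,0,0,0,0,-0.028,0.026,0,0]'

```text
time_s: 1.77
tcp_pos: [0.5409, 0.1411, 0.2178]
ee_rot: [[-0.894, -0.449, -0.001], [-0.449, 0.894, -0.0], [0.001, 0.0, -1.0]]
wrist_force: [0.7, -0.6, 0.6]
gripper_width: 0.001
gripper_force: 0.0
```

Emit:
drive_tool --steps '[0,0,0.114,0,0,0,0,0,0,0.114,0,0,0,0,0,0,0.114,0,0,0,0,0,0,0.114,0,0,0,0,0,0,0.112,0,0,0,0,0,0,0,0,0,0,0,0,0,0,0,0,0,0]'

```text
time_s: 2.35
tcp_pos: [0.5408, 0.1392, 0.2178]
ee_rot: [[-0.995, 0.1, -0.001], [0.1, 0.995, -0.0], [0.001, -0.0, -1.0]]
wrist_force: [0.1, 0.9, 0.0]
gripper_width: 0.005
gripper_force: 0.0
```

```bash
cat > d.py <<'E'
from h import *
s=r.sense();R=s["ee_rot"];p=s["tcp_pos"]
print(s["time_s"],p,"yaw",np.degrees(np.arctan2(R[1,0],R[0,0])),R[:,2],"w",s["gripper_width"],"F",s["wrist_force"])
print("tool shift so tip is on pad",R.T@(np.array([.547,.162,.065])-p)-[0,0,.019])
E
python3 d.py; python3 -c "
from h import *
a=r.capture('scene');cv2.imwrite('pics/s1.png',a)"
```

```text
2.35 [0.54076346 0.13923234 0.21779209] yaw 174.25179810591567 [-7.27602585e-04 -2.86347263e-04 -9.99999694e-01] w 0.005487806181515174 F [0.05171566 0.88460527 0.03408804]
tool shift so tip is on pad [-0.00403108  0.02333248  0.13378099]
```

View pics/s1.png

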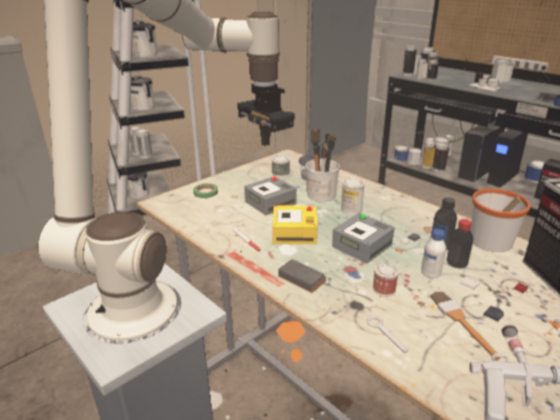

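The shut fingers at (265,135) hang over the red-lamp monitor, and nothing has been disturbed. I'll descend to about 15 mm above the pad.

Emit:
drive_tool --steps '[0,0,0,-0.004,0.012,0.02,0,0,0,0,0,0.011,0.03,0,0,0,0,0,0,0.03,0,0,0,0,0,0,0.025,0,0,0,0,0,0,0.014,0,0,0,0,0,0,0,0,0,0,0,0,0,0,0,0,0,0,0,0,0,0]'

```text
time_s: 3.07
tcp_pos: [0.5483, 0.1621, 0.1004]
ee_rot: [[-0.995, 0.102, 0.002], [0.102, 0.995, 0.001], [-0.002, 0.001, -1.0]]
wrist_force: [-0.1, -0.3, 0.9]
gripper_width: 0.006
gripper_force: 0.0
```

```bash
python3 d.py; python3 -c "
from h import *
a=r.capture('scene')[120:220,220:340];b=r.capture('top')[100:220,170:290]
o=np.zeros((480,800,3),np.uint8);o[:334,:400]=cv2.resize(a,(400,334));o[:400,400:]=cv2.resize(b,(400,400));cv2.imwrite('pics/s2.png',o)"
```

```text
3.0667 [0.54828515 0.16213549 0.10039413] yaw 174.15415888739065 [ 2.14453350e-03  7.95600514e-04 -9.99997384e-01] w 0.005709753449256672 F [-0.14088004 -0.33675335  0.90736287]
tool shift so tip is on pad [ 0.00133731 -0.00030143  0.01639117]
```

View pics/s2.png

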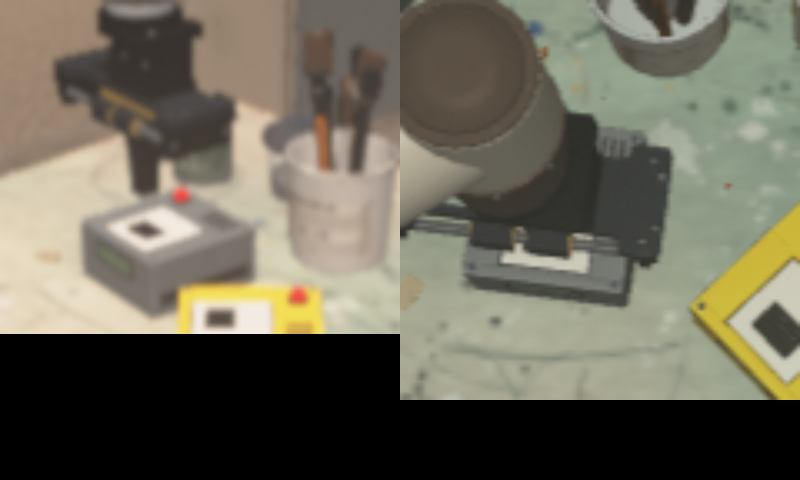

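The tip at crop (145,190) looks about 12 px above the pad at (148,230), where I predicted about 4 px. I'll check that by projection before pressing.

```bash
python3 -c "
from h import *
K,E=cam('scene')
def pr(X): q=K@(E[:3,:3]@np.array(X)+E[:3,3]); return q[:2]/q[2]
for X in [(.548,.162,.1004),(.548,.162,.0814),(.547,.162,.065)]: u=pr(X);print(u,(u-[220,120])*10/3)
u0=pr((.541,.139,.199));print('start tip',u0)
im=r.capture('scene');print(im[170:194,264].sum(1)//3, im[170:194,262].sum(1)//3)
"; python3 d.py
```

```text
[263.06492982 178.59027991] [143.54976607 195.30093305]
[263.21961626 184.00546328] [144.06538753 213.35154428]
[263.11637489 188.72244139] [143.72124964 229.07480463]
start tip [265.50139391 151.98931516]
[ 61  61  61  62  62  62  68  91 124 144 148 150 169 204 223 217 176 118
  80  78 114 177 222 230] [ 61  62  62  62  62  62  67  91 130 157 159 152 155 178 207 207 167 110
  79  93 143 201 227 227]
3.2167 [0.54816888 0.16215264 0.10071783] yaw 174.10968440484572 [ 0.00266095  0.00151461 -0.99999531] w 0.005258616605053775 F [ 0.40038229 -0.25583416  0.19268483]
tool shift so tip is on pad [ 0.00123603 -0.00033535  0.01671432]
```

The visible tip is at row ~177, about 24 mm higher than nominal, and the start picture showed the same offset. So I'll find the contact by force and not trust the tip length: descend in small steps.

Emit:
drive_tool --steps '[0,0,0,0.001,0,0.005,0,0,0,0,0,0,0.005,0,0,0,0,0,0,0.004,0,0,0,0,0,0,0,0,0,0,0,0,0,0,0]'

```text
time_s: 3.63
tcp_pos: [0.5461, 0.1617, 0.0847]
ee_rot: [[-0.995, 0.103, -0.001], [0.103, 0.995, -0.001], [0.001, -0.001, -1.0]]
wrist_force: [0.5, 0.5, 0.4]
gripper_width: 0.005
gripper_force: 0.0
```

Emit:
drive_tool --steps '[0,0,0,0,0,0.0025,0,0,0,0,0,0,0,0,0,0,0,0,0,0,0]'

```text
time_s: 3.88
tcp_pos: [0.5463, 0.1618, 0.0825]
ee_rot: [[-0.995, 0.103, -0.0], [0.103, 0.995, -0.0], [0.0, -0.0, -1.0]]
wrist_force: [0.6, -0.8, 0.2]
gripper_width: 0.005
gripper_force: 0.0
```

Emit:
drive_tool --steps '[0,0,0,0,0,0.002,0,0,0,0,0,0,0,0,0,0,0,0,0,0,0]'

```text
time_s: 4.13
tcp_pos: [0.5463, 0.1618, 0.0805]
ee_rot: [[-0.995, 0.103, -0.0], [0.103, 0.995, -0.0], [0.0, -0.0, -1.0]]
wrist_force: [0.1, 0.6, -0.7]
gripper_width: 0.009
gripper_force: 0.0
```

```bash
python3 d.py; python3 -c "
from h import *
a=r.capture('scene')[150:220,220:310];cv2.imwrite('pics/s3.png',cv2.resize(a,(720,560),interpolation=2))"
```

```text
4.1333 [0.54627334 0.16181527 0.0805448 ] yaw 174.08657544423525 [-2.03770327e-04 -1.10156218e-04 -9.99999973e-01] w 0.00883366081185941 F [ 0.08397935  0.59171034 -0.65445808]
tool shift so tip is on pad [-0.00070673  0.00026065 -0.00345537]
```

View pics/s3.png

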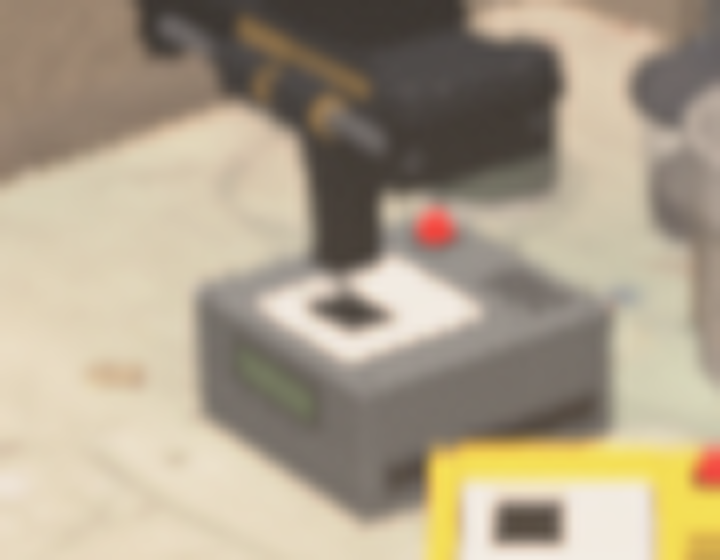

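No contact yet. The tip at crop (345,270) is still about 5 px, or 15–19 mm, above the pad at (350,312). I'll keep feeling downward.

Emit:
drive_tool --steps '[0,0,0,0,0,0.003,0,0,0,0,0,0,0,0,0,0,0,0,0,0,0]'

```text
time_s: 4.43
tcp_pos: [0.5462, 0.1617, 0.0774]
ee_rot: [[-0.995, 0.103, -0.0], [0.103, 0.995, -0.0], [0.0, -0.0, -1.0]]
wrist_force: [-0.1, 0.6, -0.7]
gripper_width: 0.004
gripper_force: 0.0
```

Emit:
drive_tool --steps '[0,0,0,0,0,0.003,0,0,0,0,0,0,0,0,0,0,0,0,0,0,0]'

```text
time_s: 4.68
tcp_pos: [0.5462, 0.1618, 0.0744]
ee_rot: [[-0.995, 0.103, -0.0], [0.103, 0.995, -0.0], [0.0, -0.0, -1.0]]
wrist_force: [0.8, -0.4, -0.7]
gripper_width: 0.004
gripper_force: 0.0
```

```bash
python3 d.py; python3 -c "
from h import *
a=r.capture('scene')[150:220,220:310];cv2.imwrite('pics/s4.png',cv2.resize(a,(720,560),interpolation=2))"
```

```text
4.6833 [0.54618499 0.1618059  0.07440752] yaw 174.08774677294977 [-4.49636453e-04 -2.60457852e-04 -9.99999865e-01] w 0.0036350182513062313 F [ 0.76127055 -0.43942062 -0.72849421]
tool shift so tip is on pad [-0.00079463  0.00027989 -0.00959289]
```

View pics/s4.png

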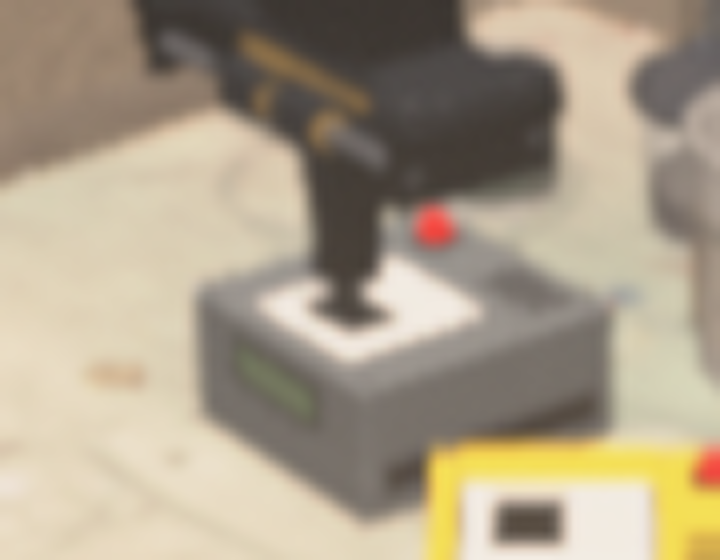

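Emit:
drive_tool --steps '[0,0,0,0,0,0.003,0,0,0,0,0,0,0,0,0,0,0,0,0,0,0]'

```text
time_s: 4.98
tcp_pos: [0.5462, 0.1618, 0.0715]
ee_rot: [[-0.995, 0.103, -0.0], [0.103, 0.995, -0.0], [0.0, -0.0, -1.0]]
wrist_force: [-0.7, 0.5, -0.5]
gripper_width: 0.007
gripper_force: 0.0
```

Emit:
drive_tool --steps '[0,0,0,0,0,0.003,0,0,0,0,0,0,0,0,0,0,0,0,0,0,0]'

```text
time_s: 5.23
tcp_pos: [0.5462, 0.1618, 0.0684]
ee_rot: [[-0.995, 0.103, -0.0], [0.103, 0.995, -0.0], [0.0, -0.0, -1.0]]
wrist_force: [-0.3, -0.0, -0.1]
gripper_width: 0.004
gripper_force: 0.0
```

Emit:
drive_tool --steps '[0,0,0,0,0,0.002,0,0,0,0,0,0,0,0,0,0,0,0,0,0,0]'

```text
time_s: 5.48
tcp_pos: [0.5463, 0.1618, 0.0665]
ee_rot: [[-0.995, 0.103, -0.0], [0.103, 0.995, -0.0], [0.0, -0.0, -1.0]]
wrist_force: [-0.2, 0.4, -0.6]
gripper_width: 0.006
gripper_force: 0.0
```

```bash
python3 -c "
from h import *
a=r.capture('scene')[150:220,220:310];b=r.capture('top')[128:198,185:250]
o=np.zeros((560,800,3),np.uint8);o[:400,:514]=cv2.resize(a,(514,400),interpolation=2);o[:308,514:]=cv2.resize(b,(286,308),interpolation=2);cv2.imwrite('pics/s5.png',o)"
```

```text
(no output)
```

View pics/s5.png

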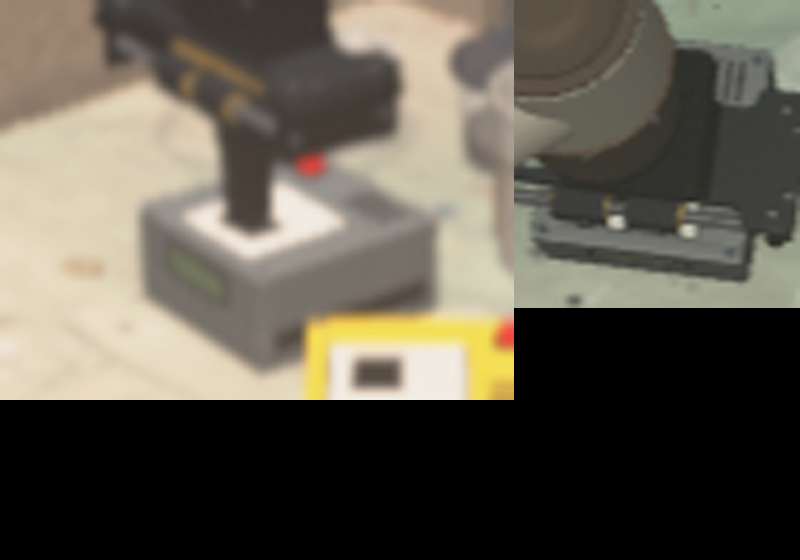

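The tip at crop (248,225) now sits on the pad, so the real tip is about at the TCP height. I'll press on in small steps.

Emit:
drive_tool --steps '[0,0,0,0,0,0.002,0,0,0,0,0,0,0,0,0,0,0,0,0,0,0]'

```text
time_s: 5.83
tcp_pos: [0.5462, 0.1618, 0.0645]
ee_rot: [[-0.995, 0.103, -0.0], [0.103, 0.995, -0.0], [0.0, -0.0, -1.0]]
wrist_force: [-0.2, -0.2, -0.9]
gripper_width: 0.004
gripper_force: 0.0
```

Emit:
drive_tool --steps '[0,0,0,0,0,0.002,0,0,0,0,0,0,0,0,0,0,0,0,0,0,0]'

```text
time_s: 6.08
tcp_pos: [0.5462, 0.1618, 0.0625]
ee_rot: [[-0.995, 0.103, -0.0], [0.103, 0.995, -0.0], [0.0, -0.0, -1.0]]
wrist_force: [0.0, -0.8, 0.6]
gripper_width: 0.006
gripper_force: 0.0
```

Emit:
drive_tool --steps '[0,0,0,0,0,0.002,0,0,0,0,0,0,0,0,0,0,0,0,0,0,0]'

```text
time_s: 6.33
tcp_pos: [0.5466, 0.162, 0.0609]
ee_rot: [[-0.995, 0.103, 0.001], [0.103, 0.995, 0.0], [-0.0, 0.0, -1.0]]
wrist_force: [0.3, 0.4, 2.1]
gripper_width: 0.007
gripper_force: 1.0
```

Contact: 2.1 N at TCP z ≈ 0.061. Now I'll press to the stop.

Emit:
drive_tool --steps '[0,0,0,0,0,0.0025,0,0,0,0,0,0,0.0025,0,0,0,0,0,0,0,0,0,0,0,0,0,0,0]'

```text
time_s: 6.67
tcp_pos: [0.5467, 0.162, 0.0556]
ee_rot: [[-0.995, 0.103, 0.001], [0.103, 0.995, 0.0], [-0.001, 0.0, -1.0]]
wrist_force: [0.6, 0.1, 1.8]
gripper_width: 0.001
gripper_force: 1.2
```

Emit:
drive_tool --steps '[0,0,0,0,0,0.0015,0,0,0,0,0,0,0,0,0,0,0,0,0,0,0]'

```text
time_s: 6.92
tcp_pos: [0.5468, 0.162, 0.0546]
ee_rot: [[-0.995, 0.103, 0.001], [0.103, 0.995, 0.0], [-0.001, 0.0, -1.0]]
wrist_force: [0.3, -0.9, 5.0]
gripper_width: 0.009
gripper_force: 2.2
```

The force has risen to 5 N after about 7 mm of travel, so the pad is at the stop. I'll draw back straight up.

Emit:
drive_tool --steps '[0,0,0,0,0,-0.01,0,0,0,0,0,0,-0.015,0,0,0,0,0,0,-0.02,0,0,0,0,0,0,-0.025,0,0,0,0,0,0,-0.03,0,0,0,0,0,0,-0.03,0,0,0,0,0,0,-0.03,0,0,0,0,0,0,-0.02,0,0,0,0,0,0,-0.01,0,0,0,0,0,0,0,0]'

```text
time_s: 7.75
tcp_pos: [0.5469, 0.1622, 0.2465]
ee_rot: [[-0.995, 0.103, 0.004], [0.103, 0.995, 0.002], [-0.003, 0.003, -1.0]]
wrist_force: [0.3, 0.1, 0.1]
gripper_width: 0.006
gripper_force: 0.0
```

Emit:
drive_tool --steps '[0,0,0,0,0,0,0,0,0,0,0,0,0,0,0,0,0,0,0,0,0,0,0,0,0,0,0,0,0,0,0,0,0,0,0,0,0,0,0,0,0,0,0,0,0,0,0,0,0,0,0,0,0,0,0,0,0,0,0,0,0,0,0,0,0,0,0,0,0,0]'

```text
time_s: 8.58
tcp_pos: [0.5463, 0.1619, 0.2442]
ee_rot: [[-0.995, 0.103, 0.0], [0.103, 0.995, 0.0], [-0.0, 0.0, -1.0]]
wrist_force: [0.7, 0.6, 0.1]
gripper_width: 0.006
gripper_force: 0.0
```

Emit:
drive_tool --steps '[0,0,0,0,0,0,0,0,0,0,0,0,0,0,0,0,0,0,0,0,0,0,0,0,0,0,0,0,0,0,0,0,0,0,0,0,0,0,0,0,0,0,0,0,0,0,0,0,0,0,0,0,0,0,0,0,0,0,0,0,0,0,0,0,0,0,0,0,0,0]'

```text
time_s: 9.42
tcp_pos: [0.5464, 0.1619, 0.2441]
ee_rot: [[-0.995, 0.103, 0.0], [0.103, 0.995, -0.0], [-0.0, -0.0, -1.0]]
wrist_force: [-0.2, 0.8, -0.4]
gripper_width: 0.006
gripper_force: 0.0
```

Emit:
drive_tool --steps '[0,0,0,0,0,0,0,0,0,0,0,0,0,0,0,0,0,0,0,0,0,0,0,0,0,0,0,0,0,0,0,0,0,0,0,0,0,0,0,0,0,0,0,0,0,0,0,0,0,0,0,0,0,0,0,0,0,0,0,0,0,0,0,0,0,0,0,0,0,0]'

```text
time_s: 10.25
tcp_pos: [0.5463, 0.1619, 0.2442]
ee_rot: [[-0.995, 0.103, 0.0], [0.103, 0.995, 0.0], [-0.0, 0.0, -1.0]]
wrist_force: [-0.5, -0.1, 0.2]
gripper_width: 0.007
gripper_force: 0.0
```

```bash
python3 d.py; python3 -c "
from h import *
a=r.capture('scene')[110:250,200:400];cv2.imwrite('pics/s6.png',cv2.resize(a,(800,560),interpolation=2))"
```

```text
10.25 [0.54633546 0.16185055 0.24415098] yaw 174.08743723355326 [ 1.54158124e-06  1.40027095e-05 -1.00000000e+00] w 0.007247818776984647 F [-0.53029395 -0.11048049  0.21171028]
tool shift so tip is on pad [-0.00064559  0.00021459  0.16015098]
```

View pics/s6.png

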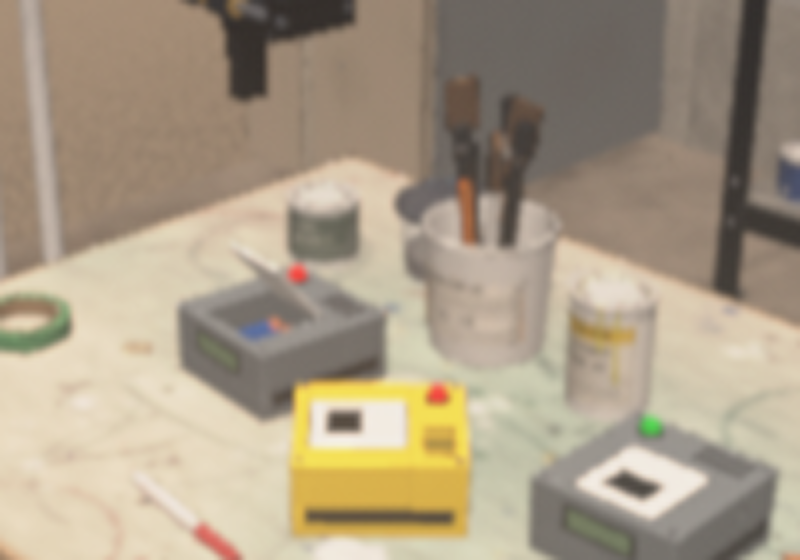

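The hatch stands open at crop (275,280) with the compartment visible. The red-lamp box has not moved, and the green and yellow ones are still shut. I'll watch for two more seconds.

Emit:
drive_tool --steps '[0,0,0,0,0,0,0,0,0,0,0,0,0,0,0,0,0,0,0,0,0,0,0,0,0,0,0,0,0,0,0,0,0,0,0,0,0,0,0,0,0,0,0,0,0,0,0,0,0,0,0,0,0,0,0,0,0,0,0,0,0,0,0,0,0,0,0,0,0,0]'

```text
time_s: 11.13
tcp_pos: [0.5463, 0.1619, 0.2442]
ee_rot: [[-0.995, 0.103, 0.0], [0.103, 0.995, 0.0], [-0.0, 0.0, -1.0]]
wrist_force: [0.2, 0.2, 0.6]
gripper_width: 0.007
gripper_force: 0.0
```

Emit:
drive_tool --steps '[0,0,0,0,0,0,0,0,0,0,0,0,0,0,0,0,0,0,0,0,0,0,0,0,0,0,0,0,0,0,0,0,0,0,0,0,0,0,0,0,0,0,0,0,0,0,0,0,0,0,0,0,0,0,0,0,0,0,0,0,0,0,0,0,0,0,0,0,0,0]'

```text
time_s: 11.97
tcp_pos: [0.5463, 0.1618, 0.2441]
ee_rot: [[-0.995, 0.103, -0.0], [0.103, 0.995, -0.0], [0.0, -0.0, -1.0]]
wrist_force: [0.5, -0.0, -1.5]
gripper_width: 0.004
gripper_force: 0.0
```

Emit:
drive_tool --steps '[0,0,0,0,0,0,0,0,0,0,0,0,0,0,0,0,0,0,0,0,0,0,0,0,0,0,0,0,0,0,0,0,0,0,0,0,0,0,0,0,0,0,0,0,0,0,0,0,0,0,0,0,0,0,0,0,0,0,0,0,0,0,0,0,0,0,0,0,0,0]'

```text
time_s: 12.8
tcp_pos: [0.5463, 0.1619, 0.2441]
ee_rot: [[-0.995, 0.103, -0.0], [0.103, 0.995, -0.0], [0.0, -0.0, -1.0]]
wrist_force: [1.2, 0.4, 0.2]
gripper_width: 0.008
gripper_force: 0.0
```

```bash
python3 -c "
from h import *
a=r.capture('scene')[110:250,200:400];b=cv2.resize(a,(800,560),interpolation=2);o=cv2.imread('pics/s6.png')
print('change in monitor region',cv2.absdiff(b,o)[220:430,170:400].mean())
print(r.finish_job())"
```

```text
change in monitor region 0.337688060731539
the job is handed in; nothing more can be done
None
```

The red-lamp monitor's hatch was pressed once to its stop, popped open and stayed open through 2.5 s of watching; nothing else looked disturbed in the pictures, and the job is handed in (no verdict was returned).

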